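# Uncover the chocolate dish and present it handle first

### The arm

A 6-joint arm with a two-finger parallel gripper is mounted at the origin on a cart in front of the work surface, level with it; the furniture and walls round the work are solid. World frame = base frame: x ahead of the robot, y to its left, z up, the work surface at z = 0. Lengths are in mm, angles in degrees, forces in N, time in s.
With the tool pointing down it reaches from about 325 to 775 mm from the base axis. Payload 5.5 kg.
Tool frame: the origin (TCP) lies at the very end of the fingers, on their centre line; the grasp point (between the pads) lies 19 mm behind it (r.hold_point_z is the distance from the TCP to the grasp point, in mm); z points along the fingers, y is the line along which they close (so a half turn about z gives the same grasp; the last joint's range is limited). The gripper opens to 85 mm and grips with 20 to 120 N. Pads are 22 mm wide; open, the fingers measure 114 mm over their backs; the gripper's body (76 mm by 85 mm) begins 54 mm behind the grasp point. The pads swing forward as they close: fully open they stand 13 mm farther back than shut.
Start: joints at [64.532, 5.22, 70.514, -0, 104.267, -3.249], TCP at [226.897, 555.458, 231.275] pointing down, gripper open.
Joint ranges: [-164.24, 164.24], [-49.07, 125.15], [9.68, 141.18], [-86.29, 266.29], [3.28, 154.24], [-151.56, 151.56]. Speed limits (degrees/s): [147.25, 147.25, 172.46, 180, 180, 180].

### API

Orientations are given as [roll, pitch, yaw] about the fixed x, y, z axes, in that order (R = Rz(yaw) Ry(pitch) Rx(roll)).
In Python, from bench import r gives the robot as it stands.
- The arm moves only by the tool carry_out, never from a script. Its argument "series" is a list of rows, each an object with "grip": the opening, from -1 (shut) to 1 (fully open); "travel": the shift along the tool's x, y, z in m, a list of three; "turn": the turn about the tool's z in rad. In form: [{"grip": grip, "travel": [tx, ty, tz], "turn": turn}, ...]. A call has 1 to 8 rows; each row shifts and turns the commanded pose from where the row before left it, along the tool's axes as they then stand; what a row does not reach is not made up. A row lasts 1/12 s, in which the tool goes at most 41.7 mm and 7.16 degrees, less where a joint would pass 70% of its speed; a pose out of reach is approached as far as the arm can. A call with a gripper value outside its range is refused whole. The fingers move at their own pace and stop on an object; the grip force is fixed at half the most. Time passes only in rows, so rows that do not move let the fingers close. It gives the time, the measured TCP pose, the force, the opening and the grip force at its end, in the units of the state.
- r.read_state(): the state, without advancing time (a new reading comes with each control period).
- r.snapshot(name): name is "side" or "top"; returns (picture, depth): 384x512x3 uint8, blue, green, red; 384x512 float32, mm along the optical axis (not along the pixel's ray), 0 where there is no reading.
- r.get_calibration(name): a dict with "intrinsics" (3x3 intrinsics, pixels), "R" (3x3) and "t" (3): a world point X has camera coordinates R X + t. Camera axes: x right, y down, z forward; pixel columns grow to the right and rows downward; lengths in mm; the calibration is good to about 2 mm. A picture is of the moment at which its call begins. get_calibration takes no time and is no camera call.
- r.close_job(): hands the job in; it is judged then, once.
Trained networks look in the newest picture that a camera, given by its name, has taken for a name from the list of things; names that differ only in an ending like _2 or _b are one class to them, and where a whole thing is asked for, a point or a joint stands for the part that bears it (a point fixed in the world has none). Each returns a list of dicts, best first, with "p" (0 to 1); they miss things now and then, are a little off and sometimes report something else, mostly with a low value. They report only what shows in the picture. A call takes as long as a camera call. They do not tell look-alikes from the thing itself.
- r.trace(camera, thing): "pixels" (384x512 bool, what is visible of it) and "centre" ([column, row] in pixels, amid what is visible of it).
The state is a dict: "clock": time; "joint_pos": joint angles; "dq": joint speeds; "joint_efforts": joint torques, N m; "tcp_pos": TCP position; "eef_rot": TCP orientation; "ft_force": force on the tool from outside, world axes, zero at the start; "torque": the same for the moment, N m; "width": opening from 0.0 (shut) to 1.0 (fully open); "grip_force": force on a finger pad.
Only numpy, scipy, OpenCV 4.12 (cv2) and the standard library are available. Lean on these libraries where they do the work, as an engineer would, in place of code of your own. Each camera call takes 0.05 s, during which the arm holds its last target. There are 200 camera calls.

### The job

Take the domed cover off the iron serving dish by its knob and put it back flat in its own socket on the wooden cover stand, the one that just fits it. Then pick the dish up by its short tab, lift its foot at least 10 cm above the counter, turn it a quarter turn so that its long handle points at the waiter's round tray, and finish while holding it there, still and level, handle free for the waiter to take. Keep the dish level and the loose chocolate ball in its middle all the way, never touch the ball, and leave the tamper, pitcher and shaker beside it where they stand.

Things in the scene. Friction and masses are not known exactly. Their poses are not given: they have to be found in the camera images.
- dish: Dark iron round serving dish, loose, 0.15 to 0.31 kg, 99 mm across, 35.5 mm high. Origin: centre of its underside; z up; +x along the long handle, at first away from the robot (within 20 degrees). Floor dished: rises 6 degrees all round from the middle (8 mm above the underside) to a wall of 40 mm radius; ledge for the cover 31.5 mm above the underside, inside a lip of 45 mm radius
- dish_tab (a point): Grasp point on the dish's short tab, which starts towards the robot: dish coordinates (-70, 0, 27) mm, the middle of the tab's width and thickness. The tab is 18 mm wide (dish y: pinch across this), 10 mm thick (z 22 to 32 mm) and runs out to x = -86 mm
- dish_handle_end (a point): Tip of the dish's long handle: dish coordinates (133, 0, 27.5) mm. The handle is 16 mm wide with a 26 mm round end, z 23 to 32 mm. At the start it lies low in front of the coffee grinder, whose doser juts out above: draw the dish some 6 cm back towards the robot at 2 cm height before lifting it high. From there the air over the front of the counter is free, down to the bystanders' tops
- dish_middle (a point): Where the ball's centre lies when it rests in the middle of the dish: dish coordinates (0, 0, 19) mm
- ball: The loose, hard-shelled chocolate ball, dark brown, 22 mm across, 12 g; it starts in the middle of the dish under the cover and rolls freely. Its origin turns with it: use point ball_center
- ball_center (a point): Centre of the chocolate ball
- cover: Domed steel cover, loose, 0.10 to 0.16 kg. Origin: centre of its underside, z up. Flat rim 86 mm across, 4 mm thick; dome up to 20 mm high; neck 11 mm across; round knob 22 mm across from 34 to 54 mm above the underside (grasp at about 46 mm). Starts on the dish's ledge, 2 mm play all round, concentric with the dish
- stand: Fixed dark wooden board of the cover stand, 126 x 212 x 12 mm (x, y, z), to the robot's right. Origin at the centre of its underside. It carries two round turned wooden sockets side by side, 98 mm apart, one wide and one narrow, in either order
- socket_wide: Wide socket of the cover stand, fixed: the cover's own. Open round wooden cup 104 mm across, 14 mm high, recess 90 mm across (4 mm wider than the cover's rim), 8 mm deep. Origin: centre of its underside, 12 mm above the counter; z up
- socket_wide_floor (a point): Centre of the wide socket's recess floor, 6 mm above the socket's underside (18 mm above the counter): the cover's origin comes here when it is home
- socket_narrow: Narrow socket of the cover stand, fixed, for a smaller cover that is out in use: 80 mm across, recess 66 mm across (too narrow for this cover), otherwise like the wide one. Origin: centre of its underside
- tray: The waiter's round steel tray with cup, glass and spoon, fixed, at the far left end of the work; 210 mm across, 13 mm high. Origin at the centre of its underside
- tamper: Bystander: steel tamper with wooden handle standing on the counter left of the dish, 58 mm across, 93 mm high. Origin at the centre of its underside
- pitcher: Bystander: small steel milk pitcher standing on the counter, 71 x 85 x 92 mm. Origin at the centre of its underside
- shaker: Bystander: cocoa shaker standing on the counter, 44 mm across, 90 mm high. Origin at the centre of its underside
Mind the look-alikes: they are no part of the job. What is shaped like the cover but red is not meant.

How it is judged:
By the outcome, as a careful person would: the job done as asked, in the order asked, and still so for the second after the job is handed in, while the arm keeps its last pose, push and grip.
It also fails if it takes over 67 s, if anything falls off the work surface, if the arm or the gripper's body presses on something with over 40 N, if the wrist force passes 120 N, or if a joint passes its speed limit or range.

## Working session

There is one attempt and no reset: what is moved stays moved. The work goes in short steps, Python scripts to look and compute and a tool call to move; the robot and the scene stay as the last step left them, time stands still between calls to the robot, and variables do not carry over. Pictures are saved under pics/ and viewed, at most 12 in all, crops included, and the job is handed in when it is done.

Besides the shell and the picture viewer there is one more tool, called after "Request:" by a JSON object that holds its "op" and its "data". carry_out: Moves the arm, as the interface text tells. Its arguments: {"type":"object","properties":{"series":{"type":"array","items":{"type":"object","properties":{"grip":{"type":"number"},"travel":{"type":"array","items":{"type":"number"}},"turn":{"type":"number"}}}}},"required":["series"]}

```bash
mkdir -p pics; cat > h.py <<'E'
from bench import r
import numpy as np, cv2
def cloud(name,depth):
    c=r.get_calibration(name);K=np.array(c["intrinsics"]);R=np.array(c["R"]);t=np.array(c["t"])
    v,u=np.mgrid[0:384,0:512]
    P=np.stack([(u-K[0,2])/K[0,0]*depth,(v-K[1,2])/K[1,1]*depth,depth],-1)
    W=(P-t)@R
    W[depth<=0]=np.nan
    return W
E
python3 - <<'E'
from h import *
for n in("top","side"):
    p,d=r.snapshot(n); cv2.imwrite(f"pics/{n}0.png",p); W=cloud(n,d); np.save(f"{n}0.npy",W)
    for th in("dish","dish_tab","cover","stand","socket_wide","socket_narrow","tray","tamper","pitcher","shaker"):
        for q in r.trace(n,th)[:2]:
            m=q["pixels"]; w=W[m]; w=w[~np.isnan(w[:,0])]
            print(n,th,round(q["p"],2),np.round(q["centre"]),m.sum(),np.round(np.median(w,0)) if len(w) else None, np.round(np.percentile(w,[2,98],axis=0)).tolist() if len(w) else None)
s=r.read_state();print({k:s[k] for k in("clock","tcp_pos","eef_rot","width")})
a=cv2.imread("pics/top0.png");b=cv2.imread("pics/side0.png")
E
```

```text
top dish 0.78 [290. 221.] 187 [485. -88.  30.] [[406.0, -131.0, -2.0], [619.0, -39.0, 41.0]]
top dish_tab 0.61 [283. 219.] 138 [458. -89.  30.] [[404.0, -128.0, -3.0], [609.0, -73.0, 42.0]]
top cover 0.8 [389. 246.] 332 [ 457. -532.    9.] [[426.0, -575.0, -4.0], [502.0, -496.0, 55.0]]
top cover 0.68 [280. 214.] 320 [480. -86.  42.] [[448.0, -124.0, 27.0], [531.0, -46.0, 86.0]]
top stand 0.82 [325. 237.] 719 [ 438. -288.   10.] [[404.0, -405.0, -3.0], [530.0, -197.0, 22.0]]
top socket_wide 0.87 [342. 232.] 513 [ 468. -351.   18.] [[418.0, -397.0, 5.0], [525.0, -304.0, 31.0]]
top socket_narrow 0.86 [319. 228.] 321 [ 469. -253.   17.] [[431.0, -292.0, 5.0], [511.0, -216.0, 29.0]]
top tray 0.62 [129. 182.] 1174 [511. 586.   6.] [[422.0, 509.0, -7.0], [587.0, 694.0, 57.0]]
top tamper 0.66 [228. 209.] 136 [488. 148.  22.] [[472.0, 129.0, 6.0], [512.0, 173.0, 96.0]]
top pitcher 0.92 [196. 205.] 340 [448. 273.  46.] [[411.0, 239.0, -3.0], [486.0, 306.0, 89.0]]
side dish 0.78 [264. 177.] 228 [503. -74.  29.] [[411.0, -121.0, -1.0], [614.0, -35.0, 36.0]]
side dish_tab 0.59 [267. 179.] 223 [49
[... 511 characters left out ...]
   19.] [[431.0, -291.0, 12.0], [503.0, -211.0, 29.0]]
side tray 0.57 [235. 314.] 3775 [492. 611.   4.] [[397.0, 507.0, -1.0], [588.0, 694.0, 56.0]]
side tamper 0.76 [256. 205.] 260 [499. 163.  41.] [[480.0, 51.0, -2.0], [527.0, 250.0, 93.0]]
side pitcher 0.9 [269. 229.] 595 [449. 295.  54.] [[405.0, 239.0, 6.0], [482.0, 309.0, 87.0]]
side shaker 0.52 [241. 250.] 262 [520. 413.  52.] [[505.0, 397.0, 8.0], [539.0, 419.0, 89.0]]
side shaker 0.17 [273. 170.] 198 [485. -72.  44.] [[450.0, -113.0, 32.0], [522.0, -46.0, 80.0]]
{'clock': 1.1, 'tcp_pos': array([226.90717406, 555.47181618, 231.29423639]), 'eef_rot': array([1.79998012e+02, 6.63813012e-04, 1.57782120e+02]), 'width': 1.0025207954053463}
```

View pics/top0.png

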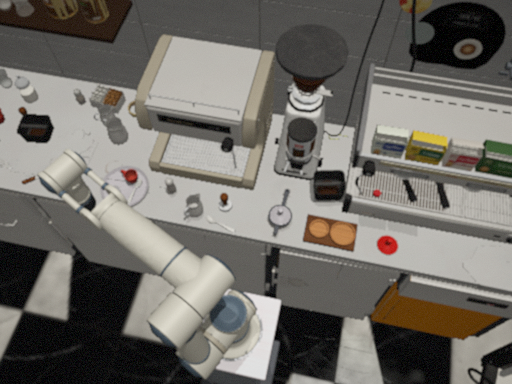

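View pics/side0.png

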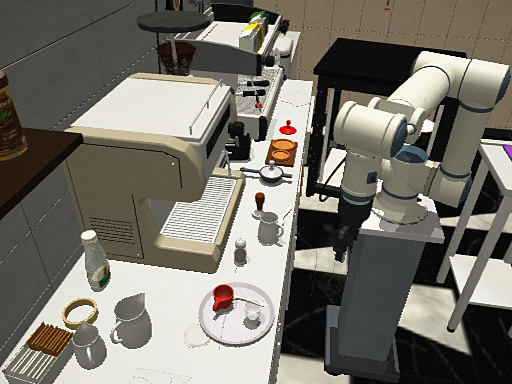

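Candidates for the cover: steel dome on the dish (280,214) and the red one at (388,245). The steel one on the dish fits the description. Sockets: (319,228) is narrow and (342,232) is wide, because its ring is larger. I'll confirm in one crop and fit positions.

```bash
cat >> h.py <<'E'
from scipy.optimize import least_squares
def knob(W,guess,zc,r0=11):
    w=W.reshape(-1,3); w=w[~np.isnan(w[:,0])]
    m=(np.hypot(*(w[:,:2]-guess).T)<28)&(w[:,2]>zc-6)&(w[:,2]<zc+16); w=w[m]
    f=lambda p:np.linalg.norm(w-np.r_[p[:2],p[2]],axis=1)-r0
    s=least_squares(f,np.r_[guess,zc],loss="soft_l1",f_scale=1.5)
    return s.x,len(w),w.mean(0)
def disc(W,guess,ri,ro,z0,z1):
    "centre by covering annulus of points in z band"
    w=W.reshape(-1,3); w=w[~np.isnan(w[:,0])]
    m=(np.hypot(*(w[:,:2]-guess).T)<ro+12)&(w[:,2]>z0)&(w[:,2]<z1); w=w[m]
    f=lambda p:(lambda q:np.where(q>ro,q-ro,np.where(q<ri,ri-q,0)))(np.hypot(*(w[:,:2]-p).T))
    best=min((np.minimum(f(np.array(guess)+[a,b]),4).sum(),a,b) for a in np.arange(-10,10.1,1) for b in np.arange(-10,10.1,1))
    L=[(a,b) for a in np.arange(-10,10.1,.5) for b in np.arange(-10,10.1,.5) if np.minimum(f(np.array(guess)+[a,b]),4).sum()<=best[0]*1.05+.5]
    return np.array(guess)+np.mean(L,0),len(w),np.median(w[:,2])
E
python3 - <<'E'
from h import *
for n in("top","side"):
    W=np.load(f"{n}0.npy")
    print(n,"knob",knob(W,np.array([482,-82.]),75.5))
    print("wide",disc(W,[468,-351.],45,52,22,32),"narrow",disc(W,[468,-253.],33,40,22,32))
    print("red?",knob(W,np.array([460,-535.]),44))
    w=W.reshape(-1,3);w=w[~np.isnan(w[:,0])]
    h=w[(w[:,0]>545)&(w[:,0]<640)&(abs(w[:,1]+70)<60)&(w[:,2]>20)&(w[:,2]<42)]
    t=w[(w[:,0]>385)&(w[:,0]<430)&(abs(w[:,1]+85)<60)&(w[:,2]>20)&(w[:,2]<42)]
    print("handle",np.round(h[np.argsort(h[:,0])]).tolist()[::4],h.mean(0)); print("tab",np.round(t).tolist(),t.mean(0) if len(t) else 0)
    for nm,g in(("tamper",(488,155)),("pitcher",(448,273)),("shaker",(520,410))):
        q=w[(np.hypot(w[:,0]-g[0],w[:,1]-g[1])<60)&(w[:,2]>70)&(w[:,2]<110)];print(nm,np.median(q,0))
a=cv2.imread("pics/top0.png")[190:265,260:405];cv2.imwrite("pics/crop1.png",cv2.resize(a,None,fx=5,fy=5,interpolation=cv2.INTER_CUBIC))
E
```

```text
top knob (array([487.025147  , -86.15355549,  77.78129723]), 27, array([485.40845994, -86.13224996,  82.15929977]))
wide (array([ 465.05882353, -349.75490196]), 145, np.float64(25.059858688672676)) narrow (array([ 466.9, -252. ]), 86, np.float64(25.267386067970776))
red? (array([ 463.58031981, -535.64339883,   46.87465597]), 26, array([ 462.43437492, -534.59739702,   50.25223334]))
handle [[545.0, -94.0, 30.0], [550.0, -97.0, 41.0], [555.0, -88.0, 27.0], [560.0, -83.0, 25.0], [564.0, -90.0, 39.0], [567.0, -86.0, 31.0], [571.0, -93.0, 36.0], [579.0, -88.0, 27.0], [585.0, -91.0, 27.0], [592.0, -98.0, 26.0], [595.0, -97.0, 38.0], [597.0, -88.0, 31.0], [604.0, -83.0, 26.0], [606.0, -91.0, 34.0], [609.0, -99.0, 32.0], [613.0, -86.0, 21.0], [622.0, -88.0, 23.0]] [583.32673573 -90.67160894  30.37778064]
tab [[429.0, -75.0, 26.0], [426.0, -80.0, 35.0], [426.0, -84.0, 37.0], [420.0, -77.0, 36.0], [425.0, -80.0, 27.0], [425.0, -84.0, 29.0], [429.0, -88.0, 23.0], [418.0, -73.0, 29.0], [416.0, -78.0, 36.0], [420.0, -81.0, 30.0], [421.0, -85.0, 30.0], [423.0, -89.0, 27.0], [415.0, -74.0, 26.0], [
[... 1400 characters left out ...]
, 33.0], [415.0, -88.0, 31.0], [411.0, -87.0, 32.0], [407.0, -86.0, 33.0], [426.0, -75.0, 33.0], [422.0, -73.0, 35.0], [419.0, -85.0, 27.0], [414.0, -80.0, 31.0], [410.0, -82.0, 31.0], [407.0, -90.0, 26.0], [403.0, -88.0, 28.0], [430.0, -73.0, 29.0], [426.0, -82.0, 24.0], [422.0, -72.0, 31.0], [417.0, -70.0, 32.0], [414.0, -80.0, 26.0], [410.0, -77.0, 29.0], [406.0, -75.0, 31.0], [425.0, -75.0, 24.0], [421.0, -72.0, 26.0], [417.0, -75.0, 24.0], [413.0, -74.0, 25.0], [409.0, -74.0, 26.0], [405.0, -76.0, 25.0]] [416.1059994  -79.39721764  28.90650477]
tamper [498.64698988 163.40976566  86.54599994]
pitcher [448.92698309 264.36613384  78.62206112]
shaker [532.1931893  407.30100974  84.82405512]
```

View pics/crop1.png

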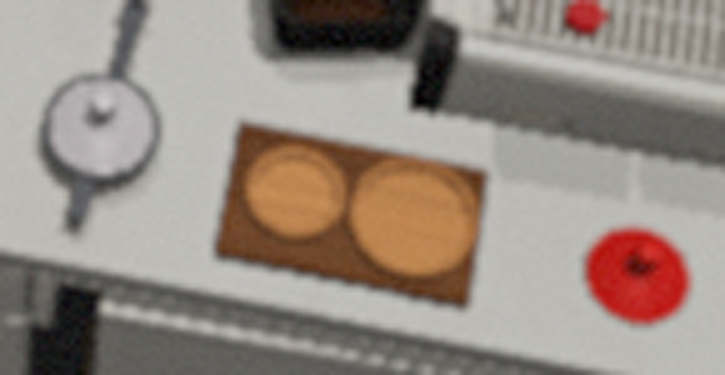

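Request:
{"op": "carry_out", "data": {"series": [{"grip":1,"travel":[0,0,0],"turn":0.122},{"grip":1,"travel":[0,0,0],"turn":0.122},{"grip":1,"travel":[0,0,0],"turn":0.122},{"grip":1,"travel":[0,0,0],"turn":0.122},{"grip":1,"travel":[0,0,0],"turn":0.122},{"grip":1,"travel":[0,0,0],"turn":0.122},{"grip":1,"travel":[0,0,0],"turn":0.122},{"grip":1,"travel":[0,0,0],"turn":0.122}]}}

```text
clock: 1.77
tcp_pos: [226.9, 555.5, 231.2]
eef_rot: [-180.0, 0.0, 101.5]
ft_force: [0.7, -1.1, 1.3]
width: 0.999
grip_force: 0.0
```

Request:
{"op": "carry_out", "data": {"series": [{"grip":1,"travel":[0,0,0],"turn":0.122},{"grip":1,"travel":[0,0,0],"turn":0.122},{"grip":1,"travel":[0,0,0],"turn":0.122},{"grip":1,"travel":[0,0,0],"turn":0.122},{"grip":1,"travel":[0,0,0],"turn":0.122},{"grip":1,"travel":[0,0,0],"turn":0.122},{"grip":1,"travel":[0,0,0],"turn":0.122},{"grip":1,"travel":[0,0,0],"turn":0.122}]}}

```text
clock: 2.43
tcp_pos: [226.9, 555.5, 231.3]
eef_rot: [180.0, -0.0, 45.6]
ft_force: [0.3, 0.3, 0.4]
width: 1.001
grip_force: 0.0
```

Request:
{"op": "carry_out", "data": {"series": [{"grip":1,"travel":[0,0,0],"turn":0.122},{"grip":1,"travel":[0,0,0],"turn":0.122},{"grip":1,"travel":[0,0,0],"turn":0.122},{"grip":1,"travel":[0,0,0],"turn":0.122},{"grip":1,"travel":[0,0,0],"turn":0.122},{"grip":1,"travel":[0,0,0],"turn":0.122},{"grip":1,"travel":[0,0,0],"turn":0.122},{"grip":1,"travel":[0,0,0],"turn":0}]}}

```text
clock: 3.1
tcp_pos: [256.2, 539.4, 230.6]
eef_rot: [-179.6, 0.6, -0.4]
ft_force: [-1.0, 0.1, -0.4]
width: 1.001
grip_force: 0.0
```

```bash
cat > sock.py <<'E'
from h import *
from scipy.optimize import minimize
def fit(n,img,x0):
    c=r.get_calibration(n);K=np.array(c["intrinsics"]);R=np.array(c["R"]);t=np.array(c["t"])
    hsv=img.astype(float); s=hsv[:,:,2]-hsv[:,:,0]  # red - blue
    def proj(P):
        q=P@R.T+t; return (q@K.T)[:,:2]/q[:,2:]
    a=np.linspace(0,2*np.pi,73)[:-1]
    pc=proj(np.array([[x0[0],x0[1]-49,20.]]))[0].astype(int); H=34
    u0,v0=pc-H; roi=s[v0:v0+2*H,u0:u0+2*H]
    lo,hi=np.percentile(roi,[50,97])
    S=8
    def ren(p):
        m=np.zeros((2*H*S,2*H*S),np.uint8)
        d=np.array([np.sin(p[2]),-np.cos(p[2])])
        for k,rad in((0,40),(98,52)):
            cc=p[:2]+d*k
            P=np.concatenate([np.c_[cc[0]+rad*np.cos(a),cc[1]+rad*np.sin(a),0*a+z] for z in(12,26)])
            q=((proj(P)-[u0,v0]+.5)*S*16).astype(np.float32)
            cv2.fillConvexPoly(m,cv2.convexHull(np.round(q).astype(np.int32)),255,shift=4)
        return cv2.GaussianBlur(cv2.resize(m,(2*H,2*H),interpolation=cv2.INTER_AREA).astype(float)/255,(0,0),.6)
    th=(hsv[v0:v0+2*H,u0:u0+2*H,2])
    def cost(p):
        m=ren(p); b=m>.02
        A=np.c_[m.ravel(),np.ones(m.size)]
        w=cv2.dilate((m>.3).astype(np.uint8),np.ones((5,5))).ravel()>0
        y=th.ravel()[w]; co,_,_,_=np.linalg.lstsq(A[w],y,rcond=None)
        return np.abs(A[w]@co-y).sum()/abs(co[0])
    best=None
    for dx in(-4,0,4):
        for dy in(-4,0,4):
            s_=minimize(cost,[x0[0]+dx,x0[1]+dy,0],method="Nelder-Mead",options=dict(initial_simplex=[[x0[0]+dx,x0[1]+dy,0],[x0[0]+dx+4,x0[1]+dy,0],[x0[0]+dx,x0[1]+dy+4,0],[x0[0]+dx,x0[1]+dy,.08]]))
            if best is None or s_.fun<best.fun:best=s_
    p=best.x; return p[:2]+98*np.array([np.sin(p[2]),-np.cos(p[2])]),p,best.fun
E
python3 - <<'E'
from sock import *
for n in("top","side"): print(n,fit(n,cv2.imread(f"pics/{n}0.png"),[467,-251.]))
for n in("top","side"):
    W=np.load(f"{n}0.npy");w=W.reshape(-1,3);w=w[~np.isnan(w[:,0])]
    for z0,z1 in((60,120),(120,200),(200,300),(300,500)):
        q=w[(w[:,1]>-220)&(w[:,1]<100)&(w[:,2]>z0)&(w[:,2]<z1)&(w[:,0]>510)];print(n,z0,np.percentile(q[:,0],[1,5]) if len(q) else 0)
s=r.read_state();print({k:s[k] for k in("clock","tcp_pos","eef_rot","joint_pos")})
E
```

```text
top (array([ 467.18851884, -347.92445334]), array([ 4.71530272e+02, -2.50020678e+02, -4.43181062e-02]), np.float64(275.39518552731886))
side (array([ 468.81229371, -372.02358189]), array([ 4.69988428e+02, -2.74030640e+02, -1.20016539e-02]), np.float64(509.5615352051811))
top 60 [566.67485991 573.7251456 ]
top 120 [615.83312387 640.87956013]
top 200 [639.96491351 648.10781476]
top 300 [601.43349602 611.5324031 ]
side 60 [569.16133947 572.14304561]
side 120 [622.31104829 640.03355814]
side 200 0
side 300 [603.31735415 613.14304445]
{'clock': 3.1, 'tcp_pos': array([256.16105465, 539.38560236, 230.64894895]), 'eef_rot': array([-179.63849913,    0.6194474 ,   -0.38660299]), 'joint_pos': array([ 60.92238719,   4.70313054,  71.12607259,   0.73937447,
       104.1499264 , 151.49182482])}
```

Request:
{"op": "carry_out", "data": {"series": [{"grip":1,"travel":[0.014,0.039,0],"turn":0},{"grip":1,"travel":[0.014,0.039,0],"turn":0},{"grip":1,"travel":[0.014,0.039,0],"turn":0},{"grip":1,"travel":[0.014,0.039,0],"turn":0},{"grip":1,"travel":[0.014,0.039,0],"turn":0},{"grip":1,"travel":[0.014,0.039,0],"turn":0},{"grip":1,"travel":[0.014,0.039,0],"turn":0},{"grip":1,"travel":[0.014,0.039,0],"turn":0}]}}

```text
clock: 3.77
tcp_pos: [364.7, 226.9, 227.4]
eef_rot: [-179.6, 0.7, -0.1]
ft_force: [1.2, -0.1, 0.9]
width: 1.004
grip_force: 0.0
```

Request:
{"op": "carry_out", "data": {"series": [{"grip":1,"travel":[0.014,0.039,0],"turn":0},{"grip":1,"travel":[0.014,0.039,0],"turn":0},{"grip":1,"travel":[0.014,0.039,0],"turn":0},{"grip":1,"travel":[0.014,0.039,0],"turn":0},{"grip":1,"travel":[0.014,0.039,0],"turn":0},{"grip":1,"travel":[0.014,0.039,0],"turn":0},{"grip":1,"travel":[0,0,0],"turn":0}]}}

```text
clock: 4.35
tcp_pos: [449.1, -11.7, 223.7]
eef_rot: [-179.8, 0.7, -0.6]
ft_force: [-0.1, -0.2, -0.7]
width: 1.003
grip_force: 0.0
```

```bash
python3 - <<'E'
from h import *
s=r.read_state();print({k:s[k] for k in("clock","tcp_pos","eef_rot","joint_pos")})
E
```

```text
{'clock': 4.35, 'tcp_pos': array([449.06826213, -11.74938556, 223.65864427]), 'eef_rot': array([-179.76053241,    0.73367664,   -0.57563185]), 'joint_pos': array([ -5.96830495, -17.51545952,  92.42910423,   0.17614611,
       105.83921753,  84.65582392])}
```

```bash
cat >> h.py <<'E'
from scipy.spatial.transform import Rotation as Ro
def go(*T):
    "print tool-frame travel in mm from the present pose through TCP targets"
    s=r.read_state();R=Ro.from_euler("xyz",s["eef_rot"],degrees=True).as_matrix();p=np.array(s["tcp_pos"])
    print("t",round(s["clock"],2),"tcp",np.round(p,1),"rot",np.round(s["eef_rot"],2),"w",round(s["width"],3),"g",round(s["grip_force"],1),"F",np.round(s["ft_force"],1))
    for q in T:
        q=np.array(q,float); d=R.T@(q-p); print("->",q,"travel",np.round(d,1),"rows",np.ceil(np.linalg.norm(d)/41).astype(int)); p=q
E
python3 -c "
from h import *
go((487.5,-85.5,120),(487.5,-85.5,59))"
```

```text
t 4.35 tcp [449.1 -11.7 223.7] rot [-179.76    0.73   -0.58] w 1.003 g 0.0 F [-0.1 -0.2 -0.7]
-> [487.5 -85.5 120. ] travel [ 40.5  73.8 102.8] rows 4
-> [487.5 -85.5  59. ] travel [ 0.8  0.3 61. ] rows 2
```

Request:
{"op": "carry_out", "data": {"series": [{"grip":1,"travel":[0.01,0.0185,0.0257],"turn":0},{"grip":1,"travel":[0.01,0.0185,0.0257],"turn":0},{"grip":1,"travel":[0.01,0.0185,0.0257],"turn":0},{"grip":1,"travel":[0.0105,0.0185,0.0257],"turn":0},{"grip":1,"travel":[0,0,0],"turn":0},{"grip":1,"travel":[0,0,0],"turn":0}]}}

```text
clock: 4.85
tcp_pos: [486.1, -78.7, 118.6]
eef_rot: [-179.5, 1.0, -0.2]
ft_force: [-0.7, 0.9, 0.4]
width: 1.001
grip_force: 0.0
```

```bash
python3 - <<'E'
from h import *
go((487.5,-85.5,59))
for n in("top","side"):
    p,d=r.snapshot(n);cv2.imwrite(f"pics/{n}1.png",p)
    W=cloud(n,d)
    if n=="side": print(knob(W,np.array([487.5,-85.5]),75.5))
a=cv2.imread("pics/side1.png")[110:230,200:330];b=cv2.imread("pics/top1.png")[150:270,230:360]
cv2.imwrite("pics/c2.png",np.hstack([cv2.resize(i,(400,370),interpolation=cv2.INTER_CUBIC) for i in(a,b)]))
E
```

```text
t 4.85 tcp [486.1 -78.7 118.6] rot [-179.51    0.96   -0.19] w 1.001 g 0.0 F [-0.7  0.9  0.4]
-> [487.5 -85.5  59. ] travel [ 2.4  7.3 59.5] rows 2
(array([488.48473241, -85.92239369,  77.03565101]), 26, array([487.24751076, -80.58892883,  80.43248065]))
```

View pics/c2.png

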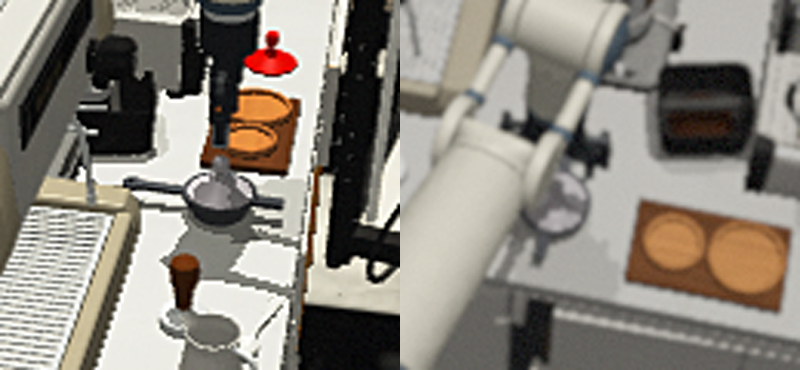

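The picture shows the gripper above the knob: (217,165) in the side crop and (560,175) in the top crop. The wide socket is the farther one, at (748,258). I'll descend slowly.

Request:
{"op": "carry_out", "data": {"series": [{"grip":1,"travel":[0.001,0.003,0.015],"turn":0},{"grip":1,"travel":[0.001,0.0025,0.015],"turn":0},{"grip":1,"travel":[0.0005,0.002,0.015],"turn":0},{"grip":1,"travel":[0,0,0.0145],"turn":0},{"grip":1,"travel":[0,0,0],"turn":0}]}}

```text
clock: 5.37
tcp_pos: [488.1, -84.7, 59.9]
eef_rot: [-179.5, 0.8, -0.0]
ft_force: [-0.5, 0.1, -0.4]
width: 1.001
grip_force: 0.0
```

```bash
python3 - <<'E'
from h import *
go((487.5,-85.5,59)); print(r.read_state()["joint_pos"])
E
```

```text
t 5.37 tcp [488.1 -84.7  59.9] rot [-1.7955e+02  8.0000e-01 -5.0000e-02] w 1.001 g 0.0 F [-0.5  0.1 -0.4]
-> [487.5 -85.5  59. ] travel [-0.6  0.8  0.9] rows 1
[-13.9500192   -8.24153726 101.17577322   0.24845425  87.95360862
  76.08912042]
```

Request:
{"op": "carry_out", "data": {"series": [{"grip":-1,"travel":[0,0,0],"turn":0},{"grip":-1,"travel":[0,0,0],"turn":0},{"grip":-1,"travel":[0,0,0],"turn":0},{"grip":-1,"travel":[0,0,0],"turn":0},{"grip":-1,"travel":[0,0,0],"turn":0},{"grip":-1,"travel":[0,0,0],"turn":0},{"grip":-1,"travel":[0,0,0],"turn":0},{"grip":-1,"travel":[0,0,0],"turn":0}]}}

```text
clock: 6.03
tcp_pos: [489.4, -86.2, 62.0]
eef_rot: [-179.6, 0.6, -0.1]
ft_force: [-0.3, -1.1, 5.8]
width: 0.235
grip_force: 58.5
```

Request:
{"op": "carry_out", "data": {"series": [{"grip":-1,"travel":[0,0,0],"turn":0},{"grip":-1,"travel":[0,0,0],"turn":0},{"grip":-1,"travel":[0,0,0],"turn":0}]}}

```text
clock: 6.28
tcp_pos: [489.4, -86.2, 62.0]
eef_rot: [-179.6, 0.6, -0.1]
ft_force: [-0.3, -1.2, 4.9]
width: 0.235
grip_force: 58.5
```

Request:
{"op": "carry_out", "data": {"series": [{"grip":-1,"travel":[0,0,-0.005],"turn":0},{"grip":-1,"travel":[0,0,-0.01],"turn":0},{"grip":-1,"travel":[0,0,-0.015],"turn":0},{"grip":-1,"travel":[0,0,-0.015],"turn":0},{"grip":-1,"travel":[0,0,-0.015],"turn":0},{"grip":-1,"travel":[0,0,-0.01],"turn":0},{"grip":-1,"travel":[0,0,0],"turn":0},{"grip":-1,"travel":[0,0,0],"turn":0}]}}

```text
clock: 6.95
tcp_pos: [489.9, -86.3, 131.2]
eef_rot: [-179.6, 0.7, -0.1]
ft_force: [0.3, -0.7, -2.7]
width: 0.238
grip_force: 58.6
```

```bash
python3 - <<'E'
from h import *
from sock import fit
go((467.5,-349,110),(467.5,-349,60))
p,d=r.snapshot("side");cv2.imwrite("pics/side2.png",p);W=cloud("side",d)
print(fit("side",p,[467,-250.]))
pt,d=r.snapshot("top");cv2.imwrite("pics/top2.png",pt);print(fit("top",pt,[467,-250.]))
q=r.trace("side","cover");print([(c["p"],c["centre"]) for c in q]);q=r.trace("side","ball");print([(c["p"],c["centre"]) for c in q])
cv2.imwrite("pics/c3.png",cv2.resize(p[110:210,220:340],(720,600),interpolation=cv2.INTER_CUBIC))
E
```

```text
t 6.95 tcp [489.9 -86.3 131.2] rot [-1.7959e+02  6.7000e-01 -1.1000e-01] w 0.238 g 58.6 F [ 0.3 -0.7 -2.7]
-> [ 467.5 -349.   110. ] travel [-21.7 262.9  19.6] rows 7
-> [ 467.5 -349.    60. ] travel [ 0.6  0.4 50. ] rows 2
(array([ 465.29147982, -333.01527279]), array([ 4.54309563e+02, -2.35632536e+02,  1.12296244e-01]), np.float64(571.5015066725044))
(array([ 467.16547211, -347.90819068]), array([ 4.72085037e+02, -2.50031749e+02, -5.02207447e-02]), np.float64(274.7023078188638))
[(0.47, [271.8, 156.4])]
[]
```

View pics/c3.png

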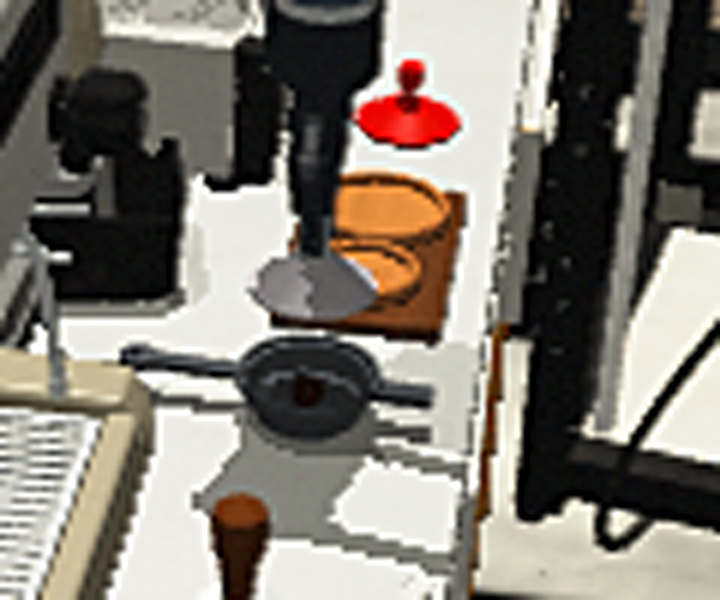

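Request:
{"op": "carry_out", "data": {"series": [{"grip":-1,"travel":[-0.001,0.01,0],"turn":0},{"grip":-1,"travel":[-0.002,0.022,0],"turn":0},{"grip":-1,"travel":[-0.002,0.022,0],"turn":0},{"grip":-1,"travel":[-0.002,0.022,0],"turn":0},{"grip":-1,"travel":[-0.002,0.022,0],"turn":0},{"grip":-1,"travel":[-0.002,0.022,0],"turn":0},{"grip":-1,"travel":[-0.002,0.022,0],"turn":0},{"grip":-1,"travel":[-0.002,0.022,0],"turn":0}]}}

```text
clock: 7.82
tcp_pos: [473.6, -252.0, 129.3]
eef_rot: [-179.6, 0.8, -0.1]
ft_force: [-0.1, 0.6, -0.5]
width: 0.234
grip_force: 58.8
```

Request:
{"op": "carry_out", "data": {"series": [{"grip":-1,"travel":[-0.001,0.022,0.01],"turn":0},{"grip":-1,"travel":[-0.001,0.022,0.01],"turn":0},{"grip":-1,"travel":[-0.001,0.022,0.01],"turn":0},{"grip":-1,"travel":[-0.001,0.022,0.01],"turn":0},{"grip":-1,"travel":[-0.001,0.01,0.01],"turn":0},{"grip":-1,"travel":[0,0,0],"turn":0},{"grip":-1,"travel":[0,0,0],"turn":0}]}}

```text
clock: 8.4
tcp_pos: [467.7, -347.6, 77.9]
eef_rot: [-179.5, 0.8, -0.2]
ft_force: [0.0, -0.0, -0.9]
width: 0.234
grip_force: 58.8
```

```bash
python3 - <<'E'
from h import *
go((468.3,-348.2,70))
for n in("side","top"):
    p,d=r.snapshot(n);cv2.imwrite(f"pics/{n}3.png",p);W=cloud(n,d)
    u=r.read_state()["tcp_pos"][2]-30.5
    print(n,disc(W,[468,-348.],0,43,u-2,u+22))
    q=r.trace(n,"cover");print([(c["p"],c["centre"],np.round(np.nanmedian(W[c["pixels"]],0))) for c in q])
a=cv2.imread("pics/side3.png")[110:185,240:330];b=cv2.imread("pics/top3.png")[195:270,280:370]
cv2.imwrite("pics/c4.png",np.hstack([cv2.resize(i,(400,333),interpolation=cv2.INTER_CUBIC) for i in(a,b)]))
E
```

```text
t 8.4 tcp [ 467.7 -347.6   77.9] rot [-179.45    0.83   -0.18] w 0.234 g 58.8 F [ 0.  -0.  -0.9]
-> [ 468.3 -348.2   70. ] travel [0.7 0.7 7.9] rows 1
side (array([ 464.92857143, -343.5       ]), 140, np.float64(57.92181567231701))
[(0.66, [293.2, 129.4], array([ 445., -522.,   10.])), (0.52, [283.6, 137.2], array([ 465., -330.,   57.]))]
top (array([ 465.375     , -346.58333333]), 204, np.float64(58.65736199784533))
[(0.89, [385.8, 246.4], array([ 457., -533.,   10.])), (0.68, [343.8, 230.1], array([ 453., -347.,   60.]))]
```

View pics/c4.png

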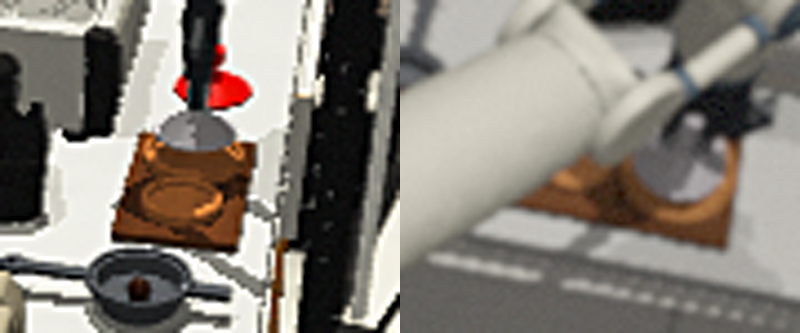

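Request:
{"op": "carry_out", "data": {"series": [{"grip":-1,"travel":[0.0006,0.0008,0.008],"turn":0},{"grip":-1,"travel":[0,0,0.005],"turn":0},{"grip":-1,"travel":[0,0,0.004],"turn":0},{"grip":-1,"travel":[0,0,0],"turn":0},{"grip":-1,"travel":[0,0,0.003],"turn":0},{"grip":-1,"travel":[0,0,0.003],"turn":0},{"grip":-1,"travel":[0,0,0],"turn":0}]}}

```text
clock: 9.18
tcp_pos: [468.6, -348.3, 55.4]
eef_rot: [-179.5, 0.8, -0.1]
ft_force: [0.6, 0.5, -1.9]
width: 0.238
grip_force: 58.8
```

```bash
python3 -c "
from h import *
go((468.3,-348.2,48.5));print(r.read_state()['torque'])"
```

```text
t 9.18 tcp [ 468.6 -348.3   55.4] rot [-1.7954e+02  7.6000e-01 -1.1000e-01] w 0.238 g 58.8 F [ 0.6  0.5 -1.9]
-> [ 468.3 -348.2   48.5] travel [-0.2 -0.1  6.9] rows 1
[ 0.01721248 -0.01937399 -0.01333475]
```

Request:
{"op": "carry_out", "data": {"series": [{"grip":-1,"travel":[0,0,0.002],"turn":0},{"grip":-1,"travel":[0,0,0],"turn":0},{"grip":-1,"travel":[0,0,0],"turn":0}]}}

```text
clock: 9.43
tcp_pos: [468.9, -348.7, 54.3]
eef_rot: [-179.6, 0.7, -0.1]
ft_force: [-0.3, -0.1, -2.5]
width: 0.236
grip_force: 58.8
```

Request:
{"op": "carry_out", "data": {"series": [{"grip":-1,"travel":[0,0,0.002],"turn":0},{"grip":-1,"travel":[0,0,0],"turn":0},{"grip":-1,"travel":[0,0,0],"turn":0}]}}

```text
clock: 9.68
tcp_pos: [468.9, -348.7, 52.3]
eef_rot: [-179.6, 0.7, -0.1]
ft_force: [-0.0, -1.3, -2.2]
width: 0.231
grip_force: 58.8
```

Request:
{"op": "carry_out", "data": {"series": [{"grip":-1,"travel":[0,0,0.002],"turn":0},{"grip":-1,"travel":[0,0,0],"turn":0},{"grip":-1,"travel":[0,0,0],"turn":0}]}}

```text
clock: 9.93
tcp_pos: [468.8, -348.7, 50.2]
eef_rot: [-179.6, 0.7, -0.1]
ft_force: [1.0, -1.8, -0.9]
width: 0.235
grip_force: 58.9
```

Request:
{"op": "carry_out", "data": {"series": [{"grip":-1,"travel":[0,0,0.0015],"turn":0},{"grip":-1,"travel":[0,0,0],"turn":0},{"grip":-1,"travel":[0,0,0],"turn":0}]}}

```text
clock: 10.18
tcp_pos: [468.8, -348.7, 48.8]
eef_rot: [-179.6, 0.7, -0.1]
ft_force: [0.4, -2.7, -0.5]
width: 0.234
grip_force: 58.9
```

Request:
{"op": "carry_out", "data": {"series": [{"grip":-1,"travel":[0,0,0.001],"turn":0},{"grip":-1,"travel":[0,0,0],"turn":0},{"grip":-1,"travel":[0,0,0],"turn":0}]}}

```text
clock: 10.43
tcp_pos: [468.9, -348.8, 48.5]
eef_rot: [-179.6, 0.7, -0.1]
ft_force: [-1.2, -1.7, 3.7]
width: 0.232
grip_force: 59.5
```

Request:
{"op": "carry_out", "data": {"series": [{"grip":1,"travel":[0,0,0],"turn":0},{"grip":1,"travel":[0,0,0],"turn":0},{"grip":1,"travel":[0,0,0],"turn":0},{"grip":1,"travel":[0,0,0],"turn":0},{"grip":1,"travel":[0,0,0],"turn":0},{"grip":1,"travel":[0,0,0],"turn":0},{"grip":1,"travel":[0,0,0],"turn":0},{"grip":1,"travel":[0,0,0],"turn":0}]}}

```text
clock: 11.1
tcp_pos: [468.8, -348.4, 47.7]
eef_rot: [-179.6, 0.7, -0.1]
ft_force: [-0.8, -0.4, -0.1]
width: 1.001
grip_force: 0.0
```

Request:
{"op": "carry_out", "data": {"series": [{"grip":1,"travel":[0,0,-0.01],"turn":0},{"grip":1,"travel":[0,0,-0.018],"turn":0},{"grip":1,"travel":[0,0,-0.018],"turn":0},{"grip":1,"travel":[0,0,-0.018],"turn":0},{"grip":1,"travel":[0,0,-0.018],"turn":0},{"grip":1,"travel":[0,0,-0.01],"turn":0}]}}

```text
clock: 11.6
tcp_pos: [470.6, -349.7, 143.3]
eef_rot: [-179.7, 0.5, -0.1]
ft_force: [0.2, -0.5, -0.1]
width: 0.998
grip_force: 0.0
```

Request:
{"op": "carry_out", "data": {"series": [{"grip":1,"travel":[-0.005,-0.02,0],"turn":0},{"grip":1,"travel":[-0.005,-0.02,0],"turn":0},{"grip":1,"travel":[-0.005,-0.02,0],"turn":0},{"grip":1,"travel":[-0.005,-0.02,0],"turn":0},{"grip":1,"travel":[-0.005,-0.02,0],"turn":0},{"grip":1,"travel":[-0.005,-0.02,0],"turn":0},{"grip":1,"travel":[-0.005,-0.02,0],"turn":0},{"grip":1,"travel":[0,0,0],"turn":0}]}}

```text
clock: 12.27
tcp_pos: [434.8, -206.5, 141.8]
eef_rot: [-179.5, 0.7, 0.0]
ft_force: [-1.1, 0.1, -0.6]
width: 1.001
grip_force: 0.0
```

```bash
python3 - <<'E'
from h import *
go((417,-82,100),(417,-82,8))
for n in("side","top"):
    p,d=r.snapshot(n);cv2.imwrite(f"pics/{n}4.png",p);W=cloud(n,d)
    print(n,"cover knob",knob(W,np.array([467,-348.5]),62))
    w=W.reshape(-1,3);w=w[~np.isnan(w[:,0])]
    rim=disc(W,[467,-348.],0,43,19,40);print("rim",rim)
    b=w[(abs(w[:,2]-30)<14)&(w[:,0]>385)&(w[:,0]<640)&(abs(w[:,1]+85)<60)]
    h=b[(b[:,0]>545)];t=b[(b[:,0]<432)]
    hm,tm=np.median(h,0),np.median(t,0);print("handle",hm,"tab",tm,"yaw",np.degrees(np.arctan2(*(hm-tm)[1::-1])) if 0 else np.degrees(np.arctan2(hm[1]-tm[1],hm[0]-tm[0])))
    print("dish",disc(W,[487.5,-86.],0,49.5,20,40))
    q=r.trace(n,"ball");print([(c["p"],c["centre"],np.round(np.nanmedian(W[c["pixels"]],0),1)) for c in q])
a=cv2.imread("pics/side4.png")[110:210,220:340];b=cv2.imread("pics/top4.png")[180:280,255:375]
cv2.imwrite("pics/c5.png",np.hstack([cv2.resize(i,(400,333),interpolation=cv2.INTER_CUBIC) for i in(a,b)]))
E
```

```text
t 12.27 tcp [ 434.8 -206.5  141.8] rot [-1.7952e+02  6.8000e-01  1.0000e-02] w 1.001 g 0.0 F [-1.1  0.1 -0.6]
-> [417. -82. 100.] travel [ -17.3 -124.1   43.1] rows 4
-> [417. -82.   8.] travel [ 1.1  0.8 92. ] rows 3
side cover knob (array([ 469.10921295, -345.70701598,   63.65806932]), 20, array([ 467.20256341, -341.61612324,   67.39334489]))
rim (array([ 469.00862069, -338.85344828]), 199, np.float64(26.768198489362284))
handle [585.44711862 -87.56654903  30.46520049] tab [417.37452246 -77.21703074  29.70949087] yaw -3.523691183730293
dish (array([488.30952381, -83.73809524]), 215, np.float64(30.7717615413667))
[]
top cover knob (array([ 464.15147204, -348.70291064,   64.16482078]), 23, array([ 464.4423131 , -347.30687156,   68.32326567]))
rim (array([ 466.27973568, -345.02643172]), 358, np.float64(26.79492984909727))
handle [575.37698633 -92.68846494  29.76932172] tab [nan nan nan] yaw nan
dish (array([497.19565217, -88.53623188]), 1, np.float64(34.57668602150149))
[]
  return _methods._mean(a, axis=axis, dtype=dtype,
  ret = um.true_divide(
```

View pics/c5.png

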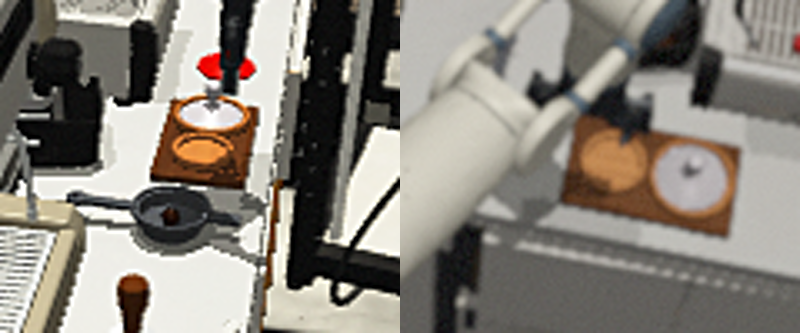

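Cover is home: knob at (213,90) in the side crop and its rim inside the ring at (693,175) in the top crop. The ball is mid-dish at (170,215). Next is the tab.

Request:
{"op": "carry_out", "data": {"series": [{"grip":1,"travel":[-0.003,-0.02,0.004],"turn":0},{"grip":1,"travel":[-0.003,-0.02,0.004],"turn":0},{"grip":1,"travel":[-0.003,-0.02,0.004],"turn":0},{"grip":1,"travel":[-0.003,-0.02,0.008],"turn":0},{"grip":1,"travel":[-0.003,-0.02,0.01],"turn":0},{"grip":1,"travel":[-0.002,-0.02,0.01],"turn":0.03},{"grip":1,"travel":[0,-0.004,0.01],"turn":0.028},{"grip":1,"travel":[0,0,0],"turn":0}]}}

```text
clock: 13.13
tcp_pos: [417.1, -84.0, 90.2]
eef_rot: [-179.6, 0.9, -3.4]
ft_force: [-0.9, -0.1, -0.7]
width: 1.0
grip_force: 0.0
```

```bash
python3 - <<'E'
from h import *
go((417.8,-82.2,50),(417.8,-82.2,8))
p,d=r.snapshot("side");W=cloud("side",d);w=W.reshape(-1,3);w=w[~np.isnan(w[:,0])]
W0=[np.load(f"{n}0.npy").reshape(-1,3) for n in("top","side")]
for q in W0:
    q=q[~np.isnan(q[:,0])]
    for z0,z1 in((95,150),(150,220),(220,300)):
        for y0 in range(-100,250,50):
            m=q[(q[:,1]>y0)&(q[:,1]<y0+50)&(q[:,2]>z0)&(q[:,2]<z1)&(q[:,0]>430)]
            print(z0,y0,len(m),np.round(np.sort(m[:,0])[:3]),end=" | ")
        print()
E
```

```text
t 13.13 tcp [417.1 -84.   90.2] rot [-179.58    0.93   -3.44] w 1.0 g 0.0 F [-0.9 -0.1 -0.7]
-> [417.8 -82.2  50. ] travel [ 1.2 -1.5 40.2] rows 1
-> [417.8 -82.2   8. ] travel [ 0.7  0.3 42. ] rows 2
95 -100 62 [646. 650. 650.] | 95 -50 111 [703. 704. 707.] | 95 0 224 [576. 578. 580.] | 95 50 451 [568. 570. 570.] | 95 100 330 [492. 499. 502.] | 95 150 279 [489. 491. 498.] | 95 200 281 [563. 567. 567.] | 
150 -100 79 [634. 635. 637.] | 150 -50 112 [722. 724. 725.] | 150 0 231 [688. 761. 762.] | 150 50 54 [752. 753. 753.] | 150 100 23 [605. 606. 606.] | 150 150 0 [] | 150 200 0 [] | 
220 -100 113 [648. 649. 649.] | 220 -50 107 [747. 748. 749.] | 220 0 266 [647. 659. 681.] | 220 50 29 [763. 769. 772.] | 220 100 16 [611. 612. 613.] | 220 150 1 [612.] | 220 200 6 [611. 612. 613.] | 
95 -100 21 [648. 650. 651.] | 95 -50 0 [] | 95 0 8 [584. 595. 599.] | 95 50 268 [573. 574. 574.] | 95 100 258 [569. 570. 570.] | 95 150 259 [494. 502. 569.] | 95 200 290 [570. 570. 570.] | 
150 -100 42 [640. 641. 643.] | 150 -50 0 [] | 150 0 0 [] | 150 50 0 [] | 150 100 44 [610. 610. 610.] | 150 150 0 [] | 150 200 0 [] | 
220 -100 0 [] | 220 -50 0 [] | 220 0 0 [] | 220 50 0 [] | 220 100 24 [615. 617. 618.] | 220 150 3 [612. 612. 626.] | 220 200 0 [] |
```

Request:
{"op": "carry_out", "data": {"series": [{"grip":1,"travel":[0.001,-0.001,0.015],"turn":0},{"grip":1,"travel":[0.0005,-0.0005,0.018],"turn":0},{"grip":1,"travel":[0.0005,0,0.018],"turn":0},{"grip":1,"travel":[0,0,0.018],"turn":0},{"grip":1,"travel":[0,0,0.01],"turn":0},{"grip":1,"travel":[0,0,0.002],"turn":0},{"grip":1,"travel":[0,0,0],"turn":0},{"grip":1,"travel":[0,0,0],"turn":0}]}}

```text
clock: 13.85
tcp_pos: [419.8, -83.3, 12.5]
eef_rot: [-179.6, 0.7, -3.5]
ft_force: [0.1, -0.4, 0.2]
width: 1.0
grip_force: 0.0
```

```bash
python3 - <<'E'
from h import *
go((417.8,-82.2,8))
p,d=r.snapshot("side");cv2.imwrite("pics/side5.png",p)
p2,d=r.snapshot("top");cv2.imwrite("pics/top5.png",p2)
cv2.imwrite("pics/c6.png",np.hstack([cv2.resize(p[140:210,220:304],(400,333),interpolation=cv2.INTER_CUBIC),cv2.resize(p2[185:255,245:329],(400,333),interpolation=cv2.INTER_CUBIC)]))
E
```

```text
t 13.85 tcp [419.8 -83.3  12.5] rot [-179.65    0.65   -3.46] w 1.0 g 0.0 F [ 0.1 -0.4  0.2]
-> [417.8 -82.2   8. ] travel [-2.  -1.   4.6] rows 1
```

View pics/c6.png

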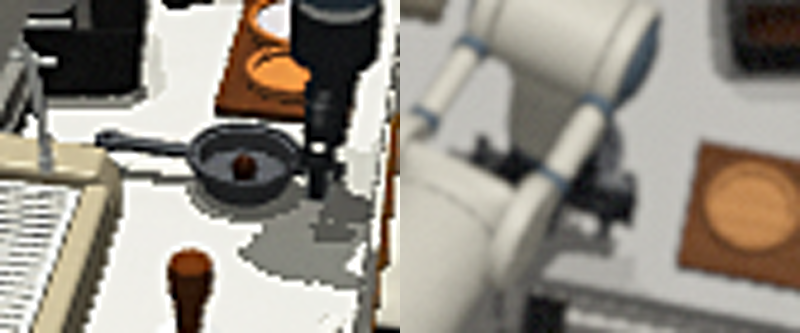

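Request:
{"op": "carry_out", "data": {"series": [{"grip":1,"travel":[-0.002,-0.001,0.003],"turn":0},{"grip":1,"travel":[0,0,0.001],"turn":0},{"grip":1,"travel":[0,0,0],"turn":0},{"grip":1,"travel":[0,0,0],"turn":0}]}}

```text
clock: 14.28
tcp_pos: [417.0, -81.5, 7.4]
eef_rot: [-179.6, 0.7, -3.4]
ft_force: [-0.3, 0.5, -0.6]
width: 0.994
grip_force: 0.0
```

Request:
{"op": "carry_out", "data": {"series": [{"grip":0.2,"travel":[0,0,0],"turn":0},{"grip":0,"travel":[0,0,0],"turn":0},{"grip":-0.1,"travel":[0,0,0],"turn":0},{"grip":-0.2,"travel":[0,0,0],"turn":0},{"grip":-0.3,"travel":[0,0,0],"turn":0},{"grip":-0.35,"travel":[0,0,0],"turn":0},{"grip":-0.4,"travel":[0,0,0],"turn":0},{"grip":-0.45,"travel":[0,0,0],"turn":0}]}}

```text
clock: 14.95
tcp_pos: [417.1, -81.6, 7.3]
eef_rot: [-179.6, 0.7, -3.4]
ft_force: [0.1, 0.3, 1.1]
width: 0.273
grip_force: 0.0
```

Request:
{"op": "carry_out", "data": {"series": [{"grip":-0.5,"travel":[0,0,0],"turn":0},{"grip":-0.53,"travel":[0,0,0],"turn":0},{"grip":-0.56,"travel":[0,0,0],"turn":0},{"grip":-0.6,"travel":[0,0,0],"turn":0},{"grip":-0.65,"travel":[0,0,0],"turn":0},{"grip":-0.7,"travel":[0,0,0],"turn":0},{"grip":-1,"travel":[0,0,0],"turn":0},{"grip":-1,"travel":[0,0,0],"turn":0}]}}

```text
clock: 15.62
tcp_pos: [417.0, -81.7, 7.5]
eef_rot: [-179.6, 0.7, -3.4]
ft_force: [-1.6, -0.7, 2.1]
width: 0.192
grip_force: 58.5
```

```bash
python3 - <<'E'
from h import *
go((350,-79,30))
p,d=r.snapshot("side");cv2.imwrite("pics/side6.png",p)
q=r.trace("side","ball");print([(c["p"],c["centre"]) for c in q])
E
```

```text
t 15.62 tcp [417.  -81.7   7.5] rot [-179.63    0.74   -3.44] w 0.192 g 58.5 F [-1.6 -0.7  2.1]
-> [350. -79.  30.] travel [-67.3   1.2 -21.6] rows 2
[]
```

Request:
{"op": "carry_out", "data": {"series": [{"grip":-1,"travel":[0,0,-0.001],"turn":0},{"grip":-1,"travel":[0,0,-0.002],"turn":0},{"grip":-1,"travel":[0,0,-0.003],"turn":0},{"grip":-1,"travel":[0,0,-0.004],"turn":0},{"grip":-1,"travel":[0,0,-0.004],"turn":0},{"grip":-1,"travel":[0,0,-0.003],"turn":0},{"grip":-1,"travel":[0,0,-0.002],"turn":0},{"grip":-1,"travel":[0,0,-0.001],"turn":0}]}}

```text
clock: 16.38
tcp_pos: [417.5, -81.8, 27.9]
eef_rot: [-179.6, 0.7, -3.4]
ft_force: [0.1, 0.4, -1.8]
width: 0.197
grip_force: 58.5
```

```bash
cat >> h.py <<'E'
def look(tag,box=(120,190,205,305)):
    p,d=r.snapshot("side");cv2.imwrite(f"pics/side_{tag}.png",p)
    a,b,c,e=box; return p[a:b,c:e],d
E
python3 - <<'E'
from h import *
go((350,-79,30))
c,d=look("7")
W=cloud("side",d);w=W.reshape(-1,3);w=w[~np.isnan(w[:,0])]
b=w[(w[:,2]>20)&(w[:,2]<75)&(w[:,0]>385)&(w[:,0]<640)&(abs(w[:,1]+85)<52)]
for lo,hi in((430,450),(525,545),(560,590),(590,615)):
    k=b[(b[:,0]>lo)&(b[:,0]<hi)];print(lo,len(k),np.median(k[:,2]),np.percentile(k[:,2],90))
cv2.imwrite("pics/c7.png",cv2.resize(c,(800,560),interpolation=cv2.INTER_CUBIC))
E
```

```text
t 16.38 tcp [417.5 -81.8  27.9] rot [-179.63    0.7    -3.44] w 0.197 g 58.5 F [ 0.1  0.4 -1.8]
-> [350. -79.  30.] travel [-67.6   1.3  -1.3] rows 2
430 28 50.545762907282295 55.22830946809706
525 33 49.431117669975045 54.57573136605414
560 24 48.66025895682645 52.39456445550575
590 24 48.284341911855535 52.039358108655776
```

View pics/c7.png

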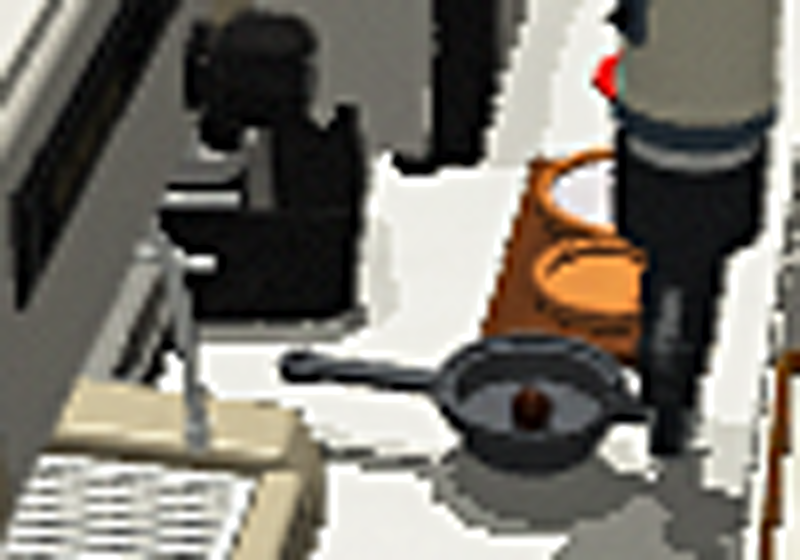

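The dish is lifted and level, and the ball is mid-dish at (530,408) in the crop. I'll draw it back.

Request:
{"op": "carry_out", "data": {"series": [{"grip":-1,"travel":[-0.001,0,0],"turn":0},{"grip":-1,"travel":[-0.0025,0,0],"turn":0},{"grip":-1,"travel":[-0.004,0,0],"turn":0},{"grip":-1,"travel":[-0.0055,0,0],"turn":0},{"grip":-1,"travel":[-0.007,0,0],"turn":0},{"grip":-1,"travel":[-0.007,0,0],"turn":0},{"grip":-1,"travel":[-0.007,0,0],"turn":0},{"grip":-1,"travel":[-0.007,0,0],"turn":0}]}}

```text
clock: 17.1
tcp_pos: [375.5, -79.2, 27.9]
eef_rot: [-179.6, 0.7, -3.4]
ft_force: [-0.6, -0.7, -2.1]
width: 0.195
grip_force: 58.5
```

Request:
{"op": "carry_out", "data": {"series": [{"grip":-1,"travel":[-0.007,0,0],"turn":0},{"grip":-1,"travel":[-0.006,0,0],"turn":0},{"grip":-1,"travel":[-0.005,0,0],"turn":0},{"grip":-1,"travel":[-0.0035,0,0],"turn":0},{"grip":-1,"travel":[-0.0025,0,0],"turn":0},{"grip":-1,"travel":[-0.001,0,0],"turn":0},{"grip":-1,"travel":[0,0,0],"turn":0},{"grip":-1,"travel":[0,0,0],"turn":0}]}}

```text
clock: 17.77
tcp_pos: [351.6, -77.8, 28.2]
eef_rot: [-179.6, 0.7, -3.4]
ft_force: [0.3, -0.4, -1.8]
width: 0.198
grip_force: 58.5
```

```bash
python3 - <<'E'
from h import *
go((352,-79,145));print(r.read_state()["joint_pos"])
c,d=look("8")
E
```

```text
t 17.77 tcp [351.6 -77.8  28.2] rot [-179.62    0.72   -3.44] w 0.198 g 58.5 F [ 0.3 -0.4 -1.8]
-> [352. -79. 145.] travel [  -1.     0.4 -116.8] rows 3
[-18.067076   -31.31244437 122.31080809   0.18236969  89.7982718
  75.37216834]
```

Request:
{"op": "carry_out", "data": {"series": [{"grip":-1,"travel":[0,0,-0.002],"turn":0},{"grip":-1,"travel":[0,0,-0.004],"turn":0},{"grip":-1,"travel":[0,0,-0.006],"turn":0},{"grip":-1,"travel":[0,0,-0.008],"turn":0},{"grip":-1,"travel":[0,0,-0.008],"turn":0},{"grip":-1,"travel":[0,0,-0.008],"turn":0},{"grip":-1,"travel":[0,0,-0.008],"turn":0},{"grip":-1,"travel":[0,0,-0.008],"turn":0}]}}

```text
clock: 18.48
tcp_pos: [352.3, -78.2, 81.4]
eef_rot: [-179.6, 0.7, -3.4]
ft_force: [0.4, -0.3, -2.1]
width: 0.195
grip_force: 58.5
```

Request:
{"op": "carry_out", "data": {"series": [{"grip":-1,"travel":[0,0,-0.008],"turn":0},{"grip":-1,"travel":[0,0,-0.008],"turn":0},{"grip":-1,"travel":[0,0,-0.008],"turn":0},{"grip":-1,"travel":[0,0,-0.008],"turn":0},{"grip":-1,"travel":[0,0,-0.008],"turn":0},{"grip":-1,"travel":[0,0,-0.008],"turn":0},{"grip":-1,"travel":[0,0,-0.006],"turn":0},{"grip":-1,"travel":[0,0,-0.005],"turn":0}]}}

```text
clock: 19.15
tcp_pos: [353.0, -78.6, 140.1]
eef_rot: [-179.6, 0.7, -3.4]
ft_force: [-0.2, 0.6, -3.0]
width: 0.197
grip_force: 58.5
```

Request:
{"op": "carry_out", "data": {"series": [{"grip":-1,"travel":[0,0,-0.004],"turn":0},{"grip":-1,"travel":[0,0,-0.002],"turn":0},{"grip":-1,"travel":[0,0,-0.001],"turn":0},{"grip":-1,"travel":[0,0,0],"turn":0}]}}

```text
clock: 19.48
tcp_pos: [352.9, -78.6, 146.1]
eef_rot: [-179.6, 0.7, -3.4]
ft_force: [-0.1, -0.2, -2.3]
width: 0.197
grip_force: 58.5
```

```bash
python3 - <<'E'
from h import *
go((422,-80,145));print(r.read_state()["joint_pos"])
c,d=look("9",(90,190,205,345))
cv2.imwrite("pics/c8.png",cv2.resize(c,(784,560),interpolation=cv2.INTER_CUBIC))
E
```

```text
t 19.48 tcp [352.9 -78.6 146.1] rot [-179.62    0.75   -3.44] w 0.197 g 58.5 F [-0.1 -0.2 -2.3]
-> [422. -80. 145.] travel [69.1 -2.7  0.2] rows 2
[-18.12489456 -32.81353695 111.3078131    0.1840045  102.32633895
  75.35174024]
```

View pics/c8.png

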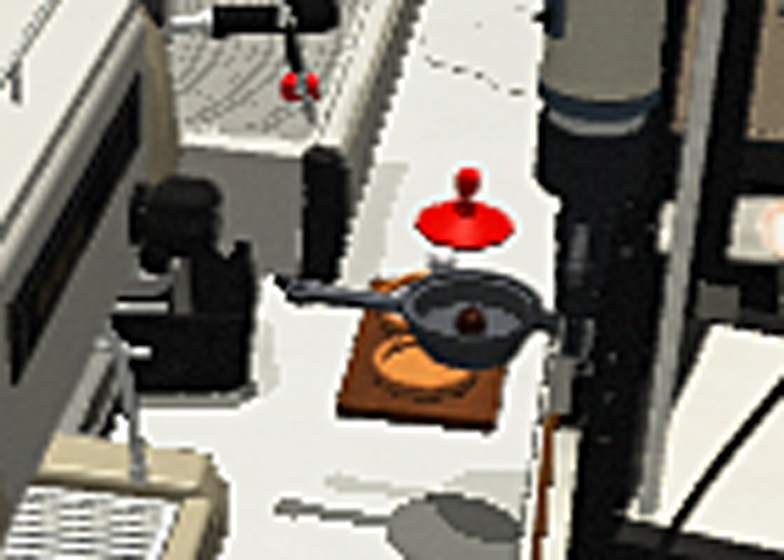

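Request:
{"op": "carry_out", "data": {"series": [{"grip":-1,"travel":[0,0,0],"turn":-0.01},{"grip":-1,"travel":[0,0,0],"turn":-0.03},{"grip":-1,"travel":[0,0,0],"turn":-0.05},{"grip":-1,"travel":[0,0,0],"turn":-0.07},{"grip":-1,"travel":[0,0,0],"turn":-0.08},{"grip":-1,"travel":[0,0,0],"turn":-0.08},{"grip":-1,"travel":[0,0,0],"turn":-0.08},{"grip":-1,"travel":[0,0,0],"turn":-0.08}]}}

```text
clock: 20.2
tcp_pos: [352.7, -78.6, 145.8]
eef_rot: [-179.3, 0.5, 24.3]
ft_force: [-0.3, 0.6, -2.3]
width: 0.193
grip_force: 58.5
```

Request:
{"op": "carry_out", "data": {"series": [{"grip":-1,"travel":[0,0,0],"turn":-0.08},{"grip":-1,"travel":[0,0,0],"turn":-0.08},{"grip":-1,"travel":[0,0,0],"turn":-0.08},{"grip":-1,"travel":[0,0,0],"turn":-0.08},{"grip":-1,"travel":[0,0,0],"turn":-0.08},{"grip":-1,"travel":[0,0,0],"turn":-0.08},{"grip":-1,"travel":[0,0,0],"turn":-0.08},{"grip":-1,"travel":[0,0,0],"turn":-0.08}]}}

```text
clock: 20.87
tcp_pos: [352.8, -78.7, 145.9]
eef_rot: [-179.2, -0.0, 61.0]
ft_force: [-0.1, 0.3, -1.6]
width: 0.198
grip_force: 58.6
```

Request:
{"op": "carry_out", "data": {"series": [{"grip":-1,"travel":[0,0,0],"turn":-0.08},{"grip":-1,"travel":[0,0,0],"turn":-0.08},{"grip":-1,"travel":[0,0,0],"turn":-0.08},{"grip":-1,"travel":[0,0,0],"turn":-0.07},{"grip":-1,"travel":[0,0,0],"turn":-0.05},{"grip":-1,"travel":[0,0,0],"turn":-0.03},{"grip":-1,"travel":[0,0,0],"turn":-0.007},{"grip":-1,"travel":[0,0,0],"turn":0}]}}

```text
clock: 21.53
tcp_pos: [352.9, -78.7, 146.0]
eef_rot: [-179.2, -0.3, 83.5]
ft_force: [0.9, -0.6, -3.0]
width: 0.201
grip_force: 58.6
```

```bash
python3 - <<'E'
from h import *
go((422,-80,146));print(r.read_state()["joint_pos"])
W=np.load("side0.npy")
q=[r.snapshot("side") and None]
for c in r.trace("side","tray")[:1]:
    m=c["pixels"]; w=W[m];w=w[(w[:,2]<20)&(w[:,2]>3)]; 
    hull=cv2.convexHull(w[:,:2].astype(np.float32));print("tray",cv2.minEnclosingCircle(hull))
E
```

```text
t 21.53 tcp [352.9 -78.7 146. ] rot [-179.24   -0.33   83.46] w 0.201 g 58.6 F [ 0.9 -0.6 -3. ]
-> [422. -80. 146.] travel [ 6.6 68.8 -0.9] rows 2
[-18.12686473 -32.82030378 111.32632707   0.17302521 102.30408076
 -11.5567419 ]
tray ((492.34637451171875, 603.6073608398438), 106.38787841796875)
```

Request:
{"op": "carry_out", "data": {"series": [{"grip":-1,"travel":[0,0.001,0],"turn":0},{"grip":-1,"travel":[0,0.0025,0],"turn":0},{"grip":-1,"travel":[0.0005,0.004,0],"turn":0},{"grip":-1,"travel":[0.0005,0.0055,0],"turn":0},{"grip":-1,"travel":[0.0007,0.007,0],"turn":0},{"grip":-1,"travel":[0.0007,0.007,0],"turn":0},{"grip":-1,"travel":[0.0007,0.007,0],"turn":0},{"grip":-1,"travel":[0.0007,0.007,0],"turn":0}]}}

```text
clock: 22.3
tcp_pos: [394.9, -79.5, 145.5]
eef_rot: [-179.2, -0.3, 83.5]
ft_force: [-0.4, 0.2, -2.6]
width: 0.194
grip_force: 58.6
```

Request:
{"op": "carry_out", "data": {"series": [{"grip":-1,"travel":[0.0007,0.007,0],"turn":0},{"grip":-1,"travel":[0.0007,0.006,0],"turn":0},{"grip":-1,"travel":[0.0005,0.005,0],"turn":0},{"grip":-1,"travel":[0.0005,0.0035,0],"turn":0},{"grip":-1,"travel":[0.0005,0.0025,0],"turn":0},{"grip":-1,"travel":[0,0.001,0],"turn":0},{"grip":-1,"travel":[0,0,0],"turn":0},{"grip":-1,"travel":[0,0,0],"turn":0}]}}

```text
clock: 22.97
tcp_pos: [419.1, -79.5, 145.4]
eef_rot: [-179.2, -0.3, 83.5]
ft_force: [0.0, -0.0, -2.4]
width: 0.197
grip_force: 58.6
```

```bash
python3 - <<'E'
from h import *
go();s=r.read_state()
p,d=r.snapshot("side");cv2.imwrite("pics/side_f.png",p)
W=cloud("side",d);w=W.reshape(-1,3);w=w[~np.isnan(w[:,0])]
h=np.array(s["tcp_pos"][:2]);e=np.array([np.cos(np.radians(s["eef_rot"][2])),np.sin(np.radians(s["eef_rot"][2]))])
u=(w[:,:2]-h)@e; v=(w[:,:2]-h)@np.array([-e[1],e[0]])
b=(w[:,2]>130)&(w[:,2]<190)&(abs(v)<60)&(u>10)&(u<220)
for lo,hi in((15,35),(110,128),(128,150),(150,170),(170,190),(190,206)):
    k=b&(u>lo)&(u<hi)&((lo<100)|(abs(v)<20))
    print(lo,k.sum(),"z",np.round(np.median(w[k,2]),1),"v",np.round(np.median(v[k]),1))
cv2.imwrite("pics/c9.png",cv2.resize(p[80:370,160:340],(372,600),interpolation=cv2.INTER_CUBIC))
E
```

```text
t 22.97 tcp [419.1 -79.5 145.4] rot [-179.24   -0.34   83.48] w 0.197 g 58.6 F [ 0.  -0.  -2.4]
15 54 z 168.2 v 0.5
110 37 z 167.7 v 3.6
128 17 z 171.1 v 4.0
150 15 z 169.6 v 2.7
170 13 z 171.1 v 1.3
190 25 z 170.4 v 4.4
```

View pics/c9.png

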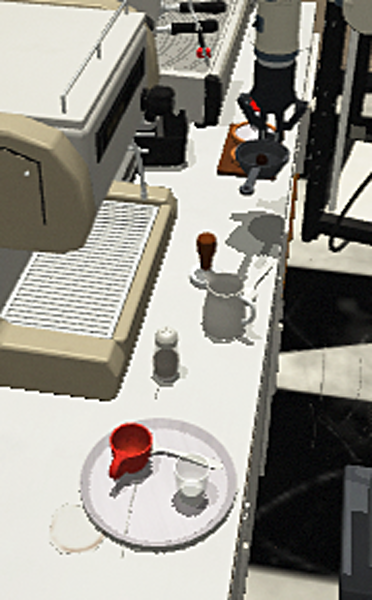

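The dish is held level at (262,157) in the crop with the ball in the middle. Its handle points down-left at the tray (158,482), and the bystanders are unmoved. I'll let it settle and hand in.

Request:
{"op": "carry_out", "data": {"series": [{"grip":-1,"travel":[0,0,0],"turn":0},{"grip":-1,"travel":[0,0,0],"turn":0},{"grip":-1,"travel":[0,0,0],"turn":0},{"grip":-1,"travel":[0,0,0],"turn":0},{"grip":-1,"travel":[0,0,0],"turn":0},{"grip":-1,"travel":[0,0,0],"turn":0},{"grip":-1,"travel":[0,0,0],"turn":0},{"grip":-1,"travel":[0,0,0],"turn":0}]}}

```text
clock: 23.68
tcp_pos: [419.2, -79.5, 145.4]
eef_rot: [-179.2, -0.3, 83.5]
ft_force: [-0.4, -0.6, -2.5]
width: 0.195
grip_force: 58.6
```

```bash
python3 -c "
from h import *
print(r.close_job())"
```

```text
the job is handed in; nothing more can be done
None
```

I handed the job in at about 24 s: the cover sits in the wide socket, and the dish is held still by its tab, its foot about 138 mm up and level to about 1°, handle pointing at the tray, ball still in the middle, bystanders not moved.

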